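# Find the loose hinge bolt of the ribbon chest and hold its lid open

## Robot

A 6-joint arm with a two-finger parallel gripper is mounted at the origin on the work surface. World frame = base frame: x ahead of the robot, y to its left, z up, the work surface at z = 0. Lengths are in m, angles in rad, forces in N, time in s.
With the tool pointing down it reaches from about 0.375 to 0.9 m from the base axis. Payload 3.1 kg.
Tool frame: the origin (TCP) lies at the very end of the fingers, on their centre line; the grasp point (between the pads) lies 19 mm behind it; z points along the fingers, y is the direction in which the jaws open and shut (so a half turn about z gives the same grasp; the last joint's range is limited). The gripper opens to 85 mm and grips with 20 to 120 N. Pads are 22 mm wide; open, the fingers measure 114 mm over their backs; the gripper's body (76 mm by 85 mm) begins 54 mm behind the grasp point. The pads swing forward as they close: fully open they stand 13 mm farther back than shut.
Start: joints at [-1.502, 0.527, 1.433, -0, 1.181, -0.178], TCP at [0.153, -0.606, 0.231] pointing down, gripper open.
Joint ranges: [-3.08, 3.08], [-0.75, 2.2], [0.22, 2.44], [-1.43, 4.57], [0, 2.65], [-2.85, 2.85]. Speed limits (rad/s): [2.79, 2.79, 3.14, 3.14, 3.14, 3.14].

## Interface

Orientations are given as a unit quaternion [x, y, z, w].
In Python, from station import manip gives the robot as it stands. The module is installed in compiled form; this text tells all that it offers.
- The arm moves only by the tool send_rows, never from a script. Its argument "commands" is a list of rows, each an object with "delta_pos": the shift along the world's x, y, z in cm, a list of three; "yaw": the turn about the world's z in rad. A call has 1 to 10 rows; each row shifts and turns the pose as measured when the row begins; what a row does not reach is not made up. A row lasts 1/8 s, in which the tool goes at most 62.5 mm and 10.7 degrees, less where a joint would pass 70% of its speed; a pose out of reach is approached as far as the arm can. A call is refused whole if a number of a shift passes 6.25 or a number of a turn 0.188, either way. A call with a gripper value outside its range is refused whole. "grip" is the closure, from -1 (fully open) to 1 (shut), set as the call begins (left out, the last holds). The fingers move at their own pace and stop on an object; "force" is the grip in N (left out, the last holds). Time passes only in rows, so rows that do not move let the fingers close. It gives the time, the measured TCP pose, the force and the opening at its end, in the units of the state.
- manip.sense(): the state, without advancing time (a new reading comes with each control period).
- manip.snapshot(name): name is "side" or "top"; returns the picture (384x512x3 uint8, blue, green, red); there is no depth.
- manip.get_calibration(name): a dict with "fx", "fy", "cx", "cy" (pixels), "world_to_cam" (4x4, takes a point from world to camera coordinates). Camera axes: x right, y down, z forward; pixel columns grow to the right and rows downward; lengths in m; the calibration is good to about 2 mm. A picture is of the moment at which its call begins. get_calibration takes no time and is no camera call.
- manip.sign_off(): hands the job in, once; it reports no verdict.
The state is a dict: "t": time; "q": joint angles; "qd": joint speeds; "tau": joint torques, N m; "tcp_pos": TCP position; "tool_rot": TCP orientation; "force": force on the tool from outside, world axes, zero at the start; "ft_torque": the same for the moment, N m; "finger_gap": opening from 0.0 (shut) to 1.0 (fully open).
Only numpy, scipy, OpenCV 4.12 (cv2) and the standard library are available. Lean on these libraries where they do the work, as an engineer would, in place of code of your own. Each camera call takes 0.05 s, during which the arm holds its last target. There are 200 camera calls.

## Task

One of the three bolts behind the lids of the ribbon chest has worked loose: tap the bolts from above to find the one that gives, then lift the lid in front of that bolt to at least 50 degrees and finish while the fingers still hold it up there, steady, so that I can tighten the nut inside. Keep the other two lids shut and do not disturb the mug, the spool or the screwdriver.

Things in the scene. Friction and masses are not known exactly. Their poses are not given: they have to be found in the camera images.
- chest: Fixed wooden chest, 157 mm deep (x, from -72 to +85 of the origin), 348 long (y), 96 high; origin on the table under it, front at its -x. Three lidded compartments in a row along y; behind them a solid 96 mm high deck with one hinge bolt behind each lid. The bolts look alike: two are tight and do not move, one, at any place, is loose.
- bolt_1 (a point): Left place (largest chest y): centre of the top of the steel bolt head at rest, 14 mm above the deck, 110 above the table; flat top 18 mm across on a 24 mm head, 30 mm behind the hinge line. A tight bolt stops a fingertip at once; the loose one sinks 6 mm when pressed (0.8 N to start, 3 N at its stop) and springs back.
- bolt_2 (a point): Middle place: centre of the top of the steel bolt head at rest, 14 mm above the deck, 110 above the table; flat top 18 mm across on a 24 mm head, 30 mm behind the hinge line. A tight bolt stops a fingertip at once; the loose one sinks 6 mm when pressed (0.8 N to start, 3 N at its stop) and springs back.
- bolt_3 (a point): Right place (smallest chest y): centre of the top of the steel bolt head at rest, 14 mm above the deck, 110 above the table; flat top 18 mm across on a 24 mm head, 30 mm behind the hinge line. A tight bolt stops a fingertip at once; the loose one sinks 6 mm when pressed (0.8 N to start, 3 N at its stop) and springs back.
- handle_1 (a point): Left place (largest chest y): centre of the lid's handle when shut, 102 mm above the table (the point stays there when the lid rises). The handle is a wooden dowel, 20 mm thick, 34 mm long along the chest's y, on a 10 mm wide stem, 40 mm in front of the lid's edge, free all round; pinched across its ends from above it pivots between the fingers as the lid turns.
- handle_2 (a point): Middle place: centre of the lid's handle when shut, 102 mm above the table (the point stays there when the lid rises). The handle is a wooden dowel, 20 mm thick, 34 mm long along the chest's y, on a 10 mm wide stem, 40 mm in front of the lid's edge, free all round; pinched across its ends from above it pivots between the fingers as the lid turns.
- handle_3 (a point): Right place (smallest chest y): centre of the lid's handle when shut, 102 mm above the table (the point stays there when the lid rises). The handle is a wooden dowel, 20 mm thick, 34 mm long along the chest's y, on a 10 mm wide stem, 40 mm in front of the lid's edge, free all round; pinched across its ends from above it pivots between the fingers as the lid turns.
- hinge_1 (a point): Left place (largest chest y): middle of the lid's hinge line, which runs along the chest's y, 102 mm above the table, 140 mm behind the handle's centre. The lid turns about it: the handle rises and swings back towards the chest's +x.
- hinge_2 (a point): Middle place: middle of the lid's hinge line, which runs along the chest's y, 102 mm above the table, 140 mm behind the handle's centre. The lid turns about it: the handle rises and swings back towards the chest's +x.
- hinge_3 (a point): Right place (smallest chest y): middle of the lid's hinge line, which runs along the chest's y, 102 mm above the table, 140 mm behind the handle's centre. The lid turns about it: the handle rises and swings back towards the chest's +x.
- loose_bolt (a joint): How far the loose bolt is pressed down (m): 0 at rest, 0.006 at its stop. The number does not tell at which place it is.
- loose_lid (a joint): Hinge angle of the lid belonging to the loose bolt (the one straight in front of it) (rad): 0 shut and level, growing as the front edge and handle rise, stop at 1.25. The lid is 104 mm wide, 97 mm deep, 10 mm thick, 0.13 to 0.22 kg, swings freely and falls shut when it is not held. The number does not tell at which place it is.
- other1_lid (a joint): Hinge angle of one of the two lids with tight bolts (rad): 0 shut and level, growing as the front edge and handle rise, stop at 1.25. The lid is 104 mm wide, 97 mm deep, 10 mm thick, 0.13 to 0.22 kg, swings freely and falls shut when it is not held.
- other2_lid (a joint): Hinge angle of the other of the two lids with tight bolts (rad): 0 shut and level, growing as the front edge and handle rise, stop at 1.25. The lid is 104 mm wide, 97 mm deep, 10 mm thick, 0.13 to 0.22 kg, swings freely and falls shut when it is not held.
- mug: Bystander: white mug standing on the table to the left of the chest, 76 mm across, 85 mm high, handle on one side; origin at the centre of its underside.
- spool: Bystander: wooden spool standing on the table to the left of the chest, nearer the robot than the mug, 48 mm across, 50 mm high; origin at the centre of its underside.
- screwdriver: Bystander: screwdriver with a black handle lying on the table to the right of the chest, along its short side; origin on the table under it.

How it is judged:
By the outcome, as a careful person would: the job done as asked, in the order asked, and still so for the second after the job is handed in, while the arm keeps its last pose, push and grip.
It also fails if it takes over 56 s, if anything falls off the work surface, if the arm or the gripper's body presses on something with over 40 N, if the wrist force passes 120 N, or if a joint passes its speed limit or range.

## Working session

There is one attempt and no reset: what is moved stays moved. The work goes in short steps, Python scripts to look and compute and a tool call to move; the robot and the scene stay as the last step left them, time stands still between calls to the robot, and variables do not carry over. Pictures are saved under pics/ and viewed, about 8 in all and at most 12, crops included, and the job is handed in when it is done.

Besides the shell and the picture viewer there is one more tool, called after ">>>" in YAML: its name, and indented under it one key for each argument. send_rows: Moves the arm, as the interface text tells. Its arguments: {"type":"object","properties":{"commands":{"type":"array","items":{"type":"object","properties":{"delta_pos":{"type":"array","items":{"type":"number"}},"yaw":{"type":"number"}}}},"grip":{"type":"number"},"force":{"type":"number"}},"required":["commands"]}

```bash
mkdir -p pics
python3 - <<'E'
from station import manip
import cv2,numpy as np
for n in("top","side"):
    im=manip.snapshot(n); cv2.imwrite(f"pics/{n}0.png",im)
    c=manip.get_calibration(n); print(n,c["fx"],c["fy"],c["cx"],c["cy"]); print(np.round(c["world_to_cam"],4).tolist())
print(manip.sense())
E
```

```text
top 488.69508855859937 488.69508855859937 254.60448767433476 193.0008228617405
[[0.0519, -0.9986, -0.0067, 0.0208], [-0.9778, -0.0495, -0.2037, 0.5887], [0.203, 0.0171, -0.979, 1.1274], [0.0, 0.0, 0.0, 1.0]]
side 362.65301595624703 362.65301595624703 254.4194824542225 188.7103906488515
[[-0.9761, -0.2162, 0.0209, 0.5616], [-0.1447, 0.576, -0.8046, 0.1287], [0.1619, -0.7884, -0.5935, 0.7687], [0.0, 0.0, 0.0, 1.0]]
{'t': 0.1, 'q': array([-1.50147425e+00,  5.28370736e-01,  1.43376240e+00, -7.84245835e-06,
        1.18141950e+00, -1.78501314e-01]), 'qd': array([-0.00105386, -0.00194343, -0.00326373, -0.00075276, -0.00219923,
        0.00015851]), 'tau': array([ 6.68544471e-04, -4.43303096e+01, -1.78586787e+01, -2.67235100e-04,
        3.86036671e-03, -7.93541574e-06]), 'tcp_pos': array([ 0.15328946, -0.60524791,  0.23043674]), 'tool_rot': array([ 9.92332103e-01,  1.23596266e-01,  4.98500255e-05, -9.78730880e-04]), 'force': array([0.57314943, 0.22522729, 0.78667557]), 'ft_torque': array([-0.02536162, -0.03164802,  0.01356001]), 'finger_gap': 1.0016882471897748}
```

View pics/top0.png

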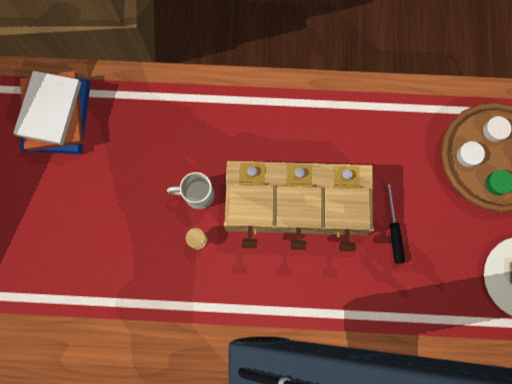

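View pics/side0.png

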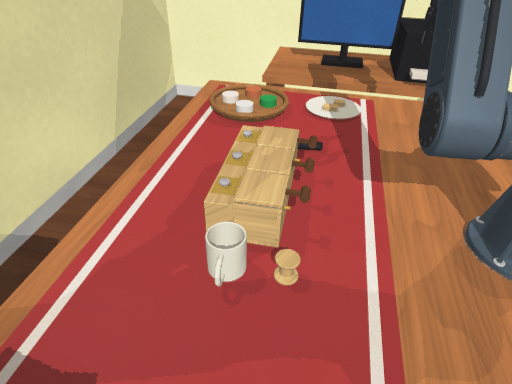

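Top view: bolts are at about (252,172), (300,173) and (347,175), with dark handles at (250,244), (299,245) and (347,247). The mug is at (197,191), the spool at (197,239) and the screwdriver at (395,225). The side view shows bolts at (224,182), (237,155) and (247,133). Next I'll refine these with masks and cast rays.

```bash
cat > h.py <<'E'
from station import manip
import cv2,numpy as np
def ray(n,uv,z):
    c=manip.get_calibration(n);M=np.array(c["world_to_cam"]);R,t=M[:3,:3],M[:3,3]
    o=-R.T@t;d=R.T@np.array([(uv[0]-c["cx"])/c["fx"],(uv[1]-c["cy"])/c["fy"],1]);return o+d*(z-o[2])/d[2]
def proj(n,p):
    c=manip.get_calibration(n);M=np.array(c["world_to_cam"]);q=M[:3,:3]@p+M[:3,3]
    return np.array([q[0]/q[2]*c["fx"]+c["cx"],q[1]/q[2]*c["fy"]+c["cy"]])
E
python3 - <<'E'
from h import *
im=cv2.imread("pics/top0.png");hsv=cv2.cvtColor(im,cv2.COLOR_BGR2HSV);H,S,V=cv2.split(hsv)
roi=np.zeros(S.shape,np.uint8)
def blobs(m,box,lo,hi,z,lab):
    x0,y0,x1,y1=box;k=np.zeros_like(S);k[y0:y1,x0:x1]=m[y0:y1,x0:x1]
    n,L,st,ce=cv2.connectedComponentsWithStats(k.astype(np.uint8))
    for i in range(1,n):
        if lo<st[i,4]<hi: print(lab,np.round(ce[i],1),st[i],np.round(ray("top",ce[i],z),4))
blobs((S<70)&(V>90),(235,160,365,190),20,400,.108,"bolt")
blobs((V<95)&(H>3)&(H<20)&(S<230),(235,236,362,255),20,400,.102,"handle")
wood=((H>12)&(H<28)&(S>60)&(V>100)).astype(np.uint8)
k=np.zeros_like(wood);k[155:238,215:380]=wood[155:238,215:380]
c=max(cv2.findContours(k,0,2)[0],key=cv2.contourArea);print(cv2.minAreaRect(c));q=cv2.approxPolyDP(c,5,True)[:,0]
for p in q: print(p,ray("top",p.astype(float),.096))
big=cv2.resize(im[150:260,180:410],None,fx=3.4,fy=3.4,interpolation=cv2.INTER_CUBIC);cv2.imwrite("pics/crop.png",big)
s=cv2.imread("pics/side0.png");
for p in[(224,181),(237,154),(247.5,133)]: print("side",ray("side",p,.11))
for p in[(305,194),(308.5,165),(313,143)]: print("sideh",ray("side",p,.102))
E
```

```text
bolt [251.6 170.9] [247 166  10  10  78] [0.6298 0.0599 0.108 ]
bolt [299.3 172.3] [295 168  10  10  82] [ 0.632  -0.0523  0.108 ]
bolt [346.8 173.7] [342 169  10  10  80] [ 0.6342 -0.1636  0.108 ]
handle [249.2 242.5] [242 236  15  12 128] [0.4618 0.0565 0.102 ]
handle [297.9 243.4] [291 236  15  13 144] [ 0.4654 -0.0551  0.102 ]
handle [346.9 245. ] [340 236  15  15 151] [ 0.4675 -0.1673  0.102 ]
((299.33734130859375, 198.6480712890625), (149.17501831054688, 72.36405944824219), 1.753404974937439)
[227 161] [0.65422276 0.12028232 0.096     ]
[226 229] [0.49088513 0.11223155 0.096     ]
[300 227] [ 0.50432234 -0.05914957  0.096     ]
[337 236] [ 0.48774048 -0.14522874  0.096     ]
[345 228] [ 0.50730971 -0.16341226  0.096     ]
[373 230] [ 0.50594996 -0.22818656  0.096     ]
[371 165] [ 0.66155814 -0.22301248  0.096     ]
side [0.62945232 0.06041008 0.11      ]
side [ 0.6308773  -0.05194158  0.11      ]
side [ 0.63127365 -0.15961321  0.11      ]
sideh [0.45990627 0.05335346 0.102     ]
sideh [ 0.46379662 -0.05858587  0.102     ]
sideh [ 0.46290612 -0.16440369  0.102     ]
```

View pics/crop.png

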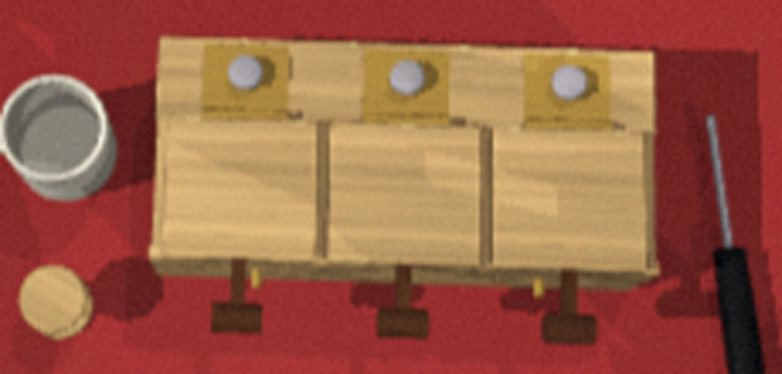

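The bolts lie on a straight line 112 mm apart, so the chest yaw is about +0.02 rad. The handles come out 170 mm in front of the bolts, at about (0.460,0.056), (0.462,-0.056) and (0.464,-0.168), and both views agree. I'll go to bolt 3 with the fingers shut.

>>> send_rows:
  commands:
    - {"delta_pos":[4.5,4.1,0],"yaw":-0.023}
    - {"delta_pos":[4.5,4.1,0],"yaw":-0.023}
    - {"delta_pos":[4.5,4.1,0],"yaw":-0.023}
    - {"delta_pos":[4.5,4.1,0],"yaw":-0.023}
    - {"delta_pos":[4.5,4.1,0],"yaw":-0.023}
    - {"delta_pos":[4.5,4.1,0],"yaw":-0.023}
    - {"delta_pos":[4.5,4.1,0],"yaw":-0.023}
    - {"delta_pos":[4.5,4.1,0],"yaw":-0.023}
    - {"delta_pos":[4.5,4.1,0],"yaw":-0.023}
    - {"delta_pos":[4.5,4.1,0],"yaw":-0.023}
  grip: 1
  force: 30

```text
t: 1.35
tcp_pos: [0.6091, -0.1855, 0.2264]
tool_rot: [1.0, -0.0, -0.001, -0.002]
force: [0.7, -1.2, 0.9]
finger_gap: -0.0
```

>>> send_rows:
  commands:
    - {"delta_pos":[1.2,1.1,-2.5],"yaw":0.01}
    - {"delta_pos":[1.1,1.0,-2.5],"yaw":0.01}
    - {"delta_pos":[0,0,-2.5]}
    - {"delta_pos":[0,0,-1.5]}
    - {"delta_pos":[0,0,0]}

```text
validation failed for argument at $.co...
```

>>> send_rows:
  commands:
    - {"delta_pos":[1.2,1.1,-2.5],"yaw":0.01}
    - {"delta_pos":[1.1,1.0,-2.5],"yaw":0.01}
    - {"delta_pos":[0,0,-2.5],"yaw":0}
    - {"delta_pos":[0,0,-1.5],"yaw":0}
    - {"delta_pos":[0,0,0],"yaw":0}

```text
t: 1.98
tcp_pos: [0.6356, -0.1578, 0.1319]
tool_rot: [1.0, 0.014, -0.001, -0.002]
force: [0.5, 0.0, 0.1]
finger_gap: -0.003
```

>>> send_rows:
  commands:
    - {"delta_pos":[-0.2,-0.5,-1.0],"yaw":0}
    - {"delta_pos":[0,0,-0.6],"yaw":0}
    - {"delta_pos":[0,0,0],"yaw":0}

```text
t: 2.35
tcp_pos: [0.6343, -0.1647, 0.117]
tool_rot: [1.0, 0.014, 0.0, -0.001]
force: [0.2, -0.2, -0.4]
finger_gap: -0.001
```

>>> send_rows:
  commands:
    - {"delta_pos":[0,0,-0.3],"yaw":0}
    - {"delta_pos":[0,0,-0.3],"yaw":0}

```text
t: 2.6
tcp_pos: [0.6349, -0.1652, 0.1118]
tool_rot: [1.0, 0.013, 0.001, -0.001]
force: [0.5, -0.7, 0.3]
finger_gap: 0.003
```

>>> send_rows:
  commands:
    - {"delta_pos":[0,0,-0.2],"yaw":0}
    - {"delta_pos":[0,0,-0.2],"yaw":0}

```text
t: 2.85
tcp_pos: [0.635, -0.1652, 0.1079]
tool_rot: [1.0, 0.014, 0.001, -0.001]
force: [-0.8, -0.1, 1.7]
finger_gap: 0.001
```

>>> send_rows:
  commands:
    - {"delta_pos":[0,0,-0.2],"yaw":0}

```text
t: 2.98
tcp_pos: [0.635, -0.1652, 0.106]
tool_rot: [1.0, 0.014, 0.001, -0.001]
force: [-1.2, -0.0, 1.7]
finger_gap: -0.001
```

>>> send_rows:
  commands:
    - {"delta_pos":[0,0,-0.15],"yaw":0}

```text
t: 3.1
tcp_pos: [0.635, -0.1651, 0.1046]
tool_rot: [1.0, 0.014, 0.001, -0.001]
force: [-0.8, -0.3, 2.0]
finger_gap: 0.001
```

>>> send_rows:
  commands:
    - {"delta_pos":[0,0,-0.15],"yaw":0}

```text
t: 3.22
tcp_pos: [0.635, -0.1652, 0.1039]
tool_rot: [1.0, 0.014, 0.001, -0.001]
force: [-3.3, 0.7, 10.5]
finger_gap: -0.001
```

>>> send_rows:
  commands:
    - {"delta_pos":[0,0,1.5],"yaw":0}
    - {"delta_pos":[0,0,1.5],"yaw":0}
    - {"delta_pos":[0,3.5,0],"yaw":0}
    - {"delta_pos":[0,3.5,0],"yaw":0}
    - {"delta_pos":[-0.2,3.3,0],"yaw":0}
    - {"delta_pos":[0,0.5,-1],"yaw":0}
    - {"delta_pos":[0,0,-0.5],"yaw":0}
    - {"delta_pos":[0,0,0],"yaw":0}

```text
t: 4.22
tcp_pos: [0.6356, -0.0574, 0.124]
tool_rot: [1.0, 0.012, 0.005, 0.001]
force: [-0.2, -0.7, -0.2]
finger_gap: -0.001
```

Bolt 3 gave 6 mm and then hit a hard stop at z=0.104. I'll check bolt 2 for contrast.

>>> send_rows:
  commands:
    - {"delta_pos":[-0.3,0.4,-0.6],"yaw":0}
    - {"delta_pos":[0,0,-0.4],"yaw":0}
    - {"delta_pos":[0,0,-0.2],"yaw":0}

```text
t: 4.6
tcp_pos: [0.6327, -0.0557, 0.1112]
tool_rot: [1.0, 0.011, 0.005, 0.001]
force: [-0.4, 0.2, 0.2]
finger_gap: -0.001
```

>>> send_rows:
  commands:
    - {"delta_pos":[0,0,-0.15],"yaw":0}
    - {"delta_pos":[0,0,-0.15],"yaw":0}

```text
t: 4.85
tcp_pos: [0.6326, -0.0557, 0.1101]
tool_rot: [1.0, 0.011, 0.005, 0.001]
force: [-3.7, 0.7, 11.6]
finger_gap: -0.002
```

Bolt 2 is tight: 11.6 N at z=0.110. So bolt 3 is the loose one. I'll retract, open and go above handle 3.

>>> send_rows:
  commands:
    - {"delta_pos":[0,0,4],"yaw":0}
    - {"delta_pos":[0,0,4],"yaw":0}
    - {"delta_pos":[-3.4,-2.2,0],"yaw":0}
    - {"delta_pos":[-3.4,-2.2,0],"yaw":0}
    - {"delta_pos":[-3.4,-2.2,0],"yaw":0}
    - {"delta_pos":[-3.4,-2.2,0],"yaw":0}
    - {"delta_pos":[-2.5,-1.7,0],"yaw":0}
    - {"delta_pos":[0,0,0],"yaw":0}
  grip: -1

```text
t: 5.85
tcp_pos: [0.4691, -0.1641, 0.1944]
tool_rot: [1.0, 0.012, 0.009, 0.003]
force: [0.6, -0.5, 0.1]
finger_gap: 0.999
```

>>> send_rows:
  commands:
    - {"delta_pos":[-0.5,-0.3,-1.5],"yaw":0}
    - {"delta_pos":[0,0,-2],"yaw":0}
    - {"delta_pos":[0,0,-1.5],"yaw":0}
    - {"delta_pos":[0,0,0],"yaw":0}

```text
t: 6.35
tcp_pos: [0.4686, -0.1675, 0.1446]
tool_rot: [1.0, 0.012, 0.012, 0.004]
force: [-0.3, 0.1, -0.0]
finger_gap: 0.999
```

Run:
```python
from h import *
a=manip.snapshot("top");b=manip.snapshot("side")
for n,im in(("top",a),("side",b)):
    print(n,proj(n,np.array([.464,-.1675,.102])),proj(n,manip.sense()["tcp_pos"]))
o=np.hstack([cv2.resize(a[180:280,290:400],(396,360),interpolation=2),cv2.resize(b[90:190,250:360],(396,360),interpolation=2)]);cv2.imwrite("pics/g.png",o);print(manip.sense()["tcp_pos"])
```

```text
top [346.97398204 246.51229108] [350.74502091 242.279586  ]
side [312.67461662 142.36150255] [312.65246423 126.38675502]
[ 0.46914975 -0.16796689  0.14558804]
```

View pics/g.png

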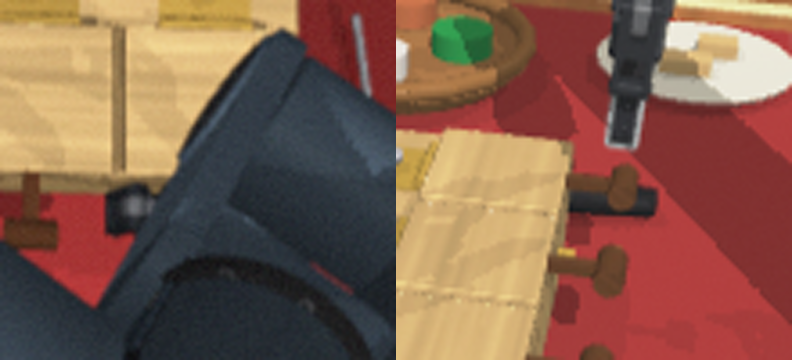

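The side view shows the gripper above handle 3: dowel at about (313,142), fingers straight over it. I'll continue down.

>>> send_rows:
  commands:
    - {"delta_pos":[-0.5,0,-1.8],"yaw":0}
    - {"delta_pos":[-0.2,0,-1.8],"yaw":0}
    - {"delta_pos":[0,0,-1.6],"yaw":0}
    - {"delta_pos":[0,0,-0.7],"yaw":0}
    - {"delta_pos":[0,0,0],"yaw":0}

```text
t: 7.08
tcp_pos: [0.4672, -0.1695, 0.0893]
tool_rot: [1.0, 0.013, 0.018, 0.008]
force: [0.7, 0.1, -0.3]
finger_gap: 1.0
```

Run:
```python
from h import *
b=manip.snapshot("side");s=manip.sense();print(s["q"],s["tcp_pos"],s["force"],s["tool_rot"])
cv2.imwrite("pics/g2.png",cv2.resize(b[80:200,230:370],(700,600),interpolation=2))
```

```text
[-0.57735829  0.58108276  1.90204962  0.01166005  0.61793933  0.95903753] [ 0.4674227  -0.16961397  0.08961442] [-0.14466133  0.07338785 -0.76880082] [0.99971042 0.0125138  0.01872776 0.00847059]
```

View pics/g2.png

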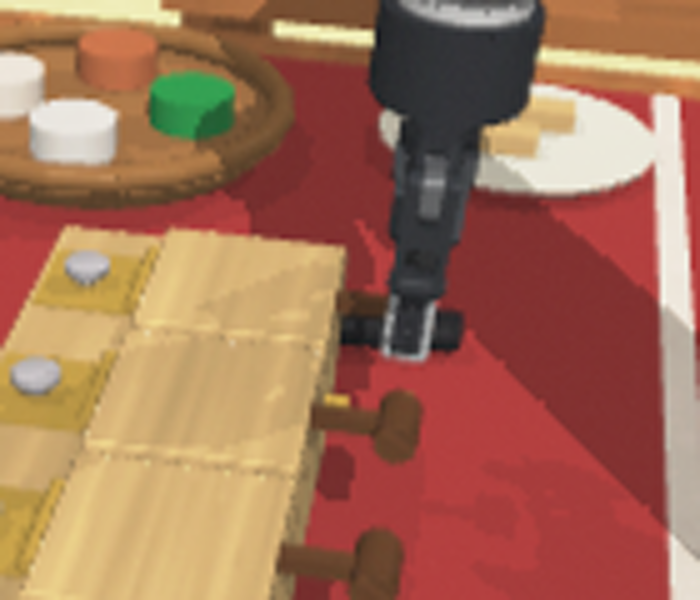

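>>> send_rows:
  commands:
    - {"delta_pos":[-0.5,0.2,-0.5],"yaw":0}
    - {"delta_pos":[-0.1,0.1,-0.5],"yaw":0}
    - {"delta_pos":[0,0,0],"yaw":0}

```text
t: 7.5
tcp_pos: [0.4617, -0.1667, 0.0803]
tool_rot: [1.0, 0.013, 0.02, 0.009]
force: [0.5, 0.1, 0.6]
finger_gap: 0.999
```

>>> send_rows:
  commands:
    - {"delta_pos":[0,0,0],"yaw":0}
    - {"delta_pos":[0,0,0],"yaw":0}
    - {"delta_pos":[0,0,0],"yaw":0}
    - {"delta_pos":[0,0,0],"yaw":0}
    - {"delta_pos":[0,0,0],"yaw":0}
    - {"delta_pos":[0,0,0],"yaw":0}
  grip: 1
  force: 40

```text
t: 8.25
tcp_pos: [0.4619, -0.1712, 0.0815]
tool_rot: [1.0, 0.013, 0.02, 0.013]
force: [-0.5, -1.1, 0.8]
finger_gap: 0.39
```

The finger gap of 0.39 is about 33 mm, so the dowel is held. I'll lift along the arc.

>>> send_rows:
  commands:
    - {"delta_pos":[0.1,0,1.45],"yaw":0}
    - {"delta_pos":[0.25,0,1.45],"yaw":0}
    - {"delta_pos":[0.4,0,1.4],"yaw":0}
    - {"delta_pos":[0.5,0,1.35],"yaw":0}
    - {"delta_pos":[0,0,0],"yaw":0}

```text
t: 8.88
tcp_pos: [0.4734, -0.1709, 0.1369]
tool_rot: [1.0, 0.014, 0.017, 0.012]
force: [0.6, -1.6, -2.7]
finger_gap: 0.392
```

>>> send_rows:
  commands:
    - {"delta_pos":[0.7,0,1.3],"yaw":0}
    - {"delta_pos":[0.8,0,1.2],"yaw":0}
    - {"delta_pos":[0.9,0,1.15],"yaw":0}
    - {"delta_pos":[1.05,0,1.05],"yaw":0}
    - {"delta_pos":[0,0,0],"yaw":0}

```text
t: 9.5
tcp_pos: [0.5012, -0.1703, 0.1791]
tool_rot: [1.0, 0.016, 0.008, 0.011]
force: [-0.7, -1.5, -1.3]
finger_gap: 0.385
```

>>> send_rows:
  commands:
    - {"delta_pos":[1.0,0,0.95],"yaw":0}
    - {"delta_pos":[1.15,0,0.9],"yaw":0}
    - {"delta_pos":[1.2,0,0.75],"yaw":0}
    - {"delta_pos":[0,0,0],"yaw":0}

```text
t: 10.0
tcp_pos: [0.5341, -0.1697, 0.2046]
tool_rot: [1.0, 0.016, 0.005, 0.01]
force: [-1.6, -2.6, -0.6]
finger_gap: 0.389
```

>>> send_rows:
  commands:
    - {"delta_pos":[0,0,0],"yaw":0}
    - {"delta_pos":[0,0,0],"yaw":0}
    - {"delta_pos":[0,0,0],"yaw":0}
    - {"delta_pos":[0,0,0],"yaw":0}

```text
t: 10.5
tcp_pos: [0.534, -0.1697, 0.2046]
tool_rot: [1.0, 0.016, 0.006, 0.01]
force: [-1.8, -1.4, -0.8]
finger_gap: 0.384
```

Run:
```python
from h import *
b=manip.snapshot("side");a=manip.snapshot("top");s=manip.sense();print(s["tcp_pos"],s["force"],s["qd"],s["finger_gap"])
cv2.imwrite("pics/f.png",np.hstack([cv2.resize(b[70:290,190:340],(400,587),interpolation=2),cv2.resize(a[140:280,170:412],(400,231),interpolation=2) if 0 else cv2.copyMakeBorder(cv2.resize(a[140:280,165:410],(400,229),interpolation=2),0,358,0,0,0)]))
```

```text
[ 0.53402131 -0.16967909  0.20459553] [-1.38211228 -1.51422592 -0.40254379] [-0.0007803   0.00167496  0.00079114 -0.00014479  0.00011785  0.00108001] 0.38996247082383384
```

View pics/f.png

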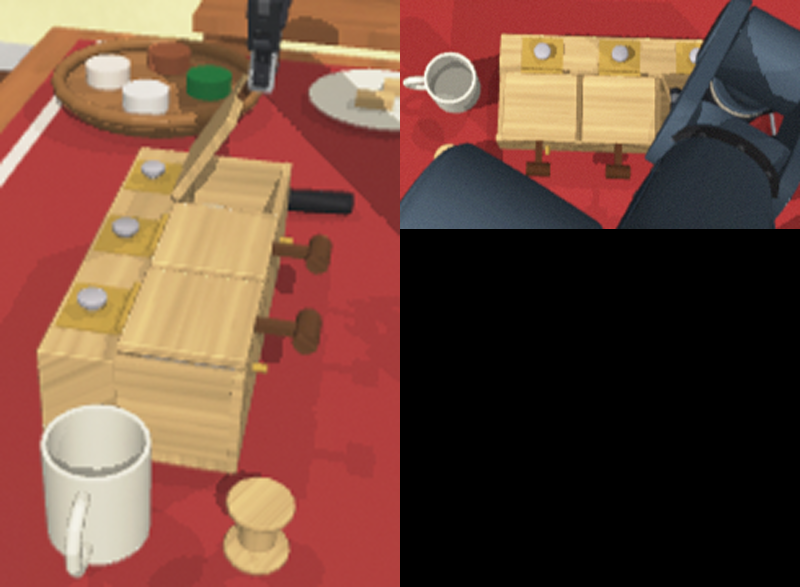

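The picture shows the right lid standing open with its handle between the fingers (crop pixel about (240,100)). The other two lids are shut, and the mug, spool and screwdriver are in place. The arc geometry gives about 61°, and the arm is still.

```bash
python3 -c "
from station import manip; print(manip.sign_off())"
```

```text
the job is handed in; nothing more can be done
None
```

The loose bolt is the right-hand one (bolt_3), and its lid was held open at about 61° when I handed the job in.

- **Finding the bolt:** bolt_3 sank 6 mm at about 2 N and then met a hard stop. Bolt_2 stopped the finger at once, with 11.6 N at its rest height. I did not tap bolt_1, since only one bolt is loose.
- **Lifting the lid:** I pinched the dowel of lid 3 across its ends at 40 N and raised it along its arc.
- **Last checks:** the 61° comes from how far the gripper moved, because the hinge angle was not read directly. The finger gap was 0.39 (about 33 mm on the 34 mm dowel). The arm was still and the outside force was about 2 N.
- **Surroundings:** the final pictures show the other two lids shut and the mug and spool where they were. The arm partly hid the screwdriver and spool in the top view, but the visible parts looked unmoved.

No check failed. The tool had leaned about 2° at the grasp and was nearly upright again by the end.

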